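# Slide the dye sample board out over the shelf edge to its line

## Robot

A 6-joint arm with a two-finger parallel gripper is mounted at the origin on the work surface; the furniture and walls round the work are solid. World frame = base frame: x ahead of the robot, y to its left, z up, the work surface at z = 0. Lengths are in mm, angles in degrees, forces in N, time in s.
With the tool pointing down it reaches from about 350 to 850 mm from the base axis. Payload 8.1 kg.
Tool frame: the origin (TCP) lies midway between the tips of the shut fingers; the grasp point (between the pads) lies 19 mm behind it; x points along the fingers, z is the direction in which the jaws open and shut, and the axes are right-handed (so a half turn about x gives the same grasp; the last joint's range is limited). The gripper opens to 85 mm and grips with 20 to 120 N. Pads are 22 mm wide; open, the fingers measure 114 mm over their backs; the gripper's body (76 mm by 85 mm) begins 54 mm behind the grasp point. The pads swing forward as they close: fully open they stand 13 mm farther back than shut.
Start: joints at [62.028, 7.471, 85.268, -0, 87.261, -4.893], TCP at [235.177, 551.994, 231.292] pointing down, gripper open.
Joint ranges: [-169.43, 169.43], [-51.17, 129.36], [1.28, 143.12], [-76.62, 256.62], [0, 156.53], [-152.29, 152.29]. Speed limits (degrees/s): [136.94, 136.94, 159.86, 180, 180, 180].

## Interface

Orientations are given as [roll, pitch, yaw] about the fixed x, y, z axes, in that order (R = Rz(yaw) Ry(pitch) Rx(roll)).
In Python, from bench import r gives the robot as it stands. The module is installed in compiled form; this text tells all that it offers.
- The arm moves only by the tool servo_tool, never from a script. Its argument "commands" is a list that holds one entry, the list of rows, each a list of 7 numbers: the closure in counts, from 0 (fully open) to 255 (shut), then the shift along the tool's x, y, z in cm, then the turn, a rotation vector about the tool's x, y, z in degrees. A call has 1 to 8 rows; each row is the pose to reach, as a shift and turn from the pose commanded when the call began, along the tool's axes at that moment; what a row does not reach only later rows make up. A row lasts 1/10 s, in which the tool goes at most 50 mm and 8.59 degrees, less where a joint would pass 70% of its speed; a pose out of reach is approached as far as the arm can. A call with a gripper value outside its range is refused whole. The fingers move at their own pace and stop on an object; "force" is the grip in N (left out, the last holds). Time passes only in rows, so rows that repeat a pose let the fingers close. It gives the time, the measured TCP pose, the force and the opening at its end, in the units of the state.
- r.sense(): the state, without advancing time (a new reading comes with each control period).
- r.snapshot(name): name is "scene" or "side" or "wrist"; returns (picture, depth): 384x512x3 uint8, red, green, blue; 384x512 float32, mm along the optical axis (not along the pixel's ray), 0 where there is no reading.
- r.calibration(name): a dict with "fx", "fy", "cx", "cy" (pixels), "dist" ([k1, k2, p1, p2, k3] as OpenCV has them; the pictures are not rectified), "pose" (4x4, takes a point from camera to world coordinates). Camera axes: x right, y down, z forward; pixel columns grow to the right and rows downward; lengths in mm; the calibration is good to about 2 mm. A picture is of the moment at which its call begins: read the wrist's pose just before it. calibration takes no time and is no camera call; for the wrist camera it gives the pose at the moment of the call.
- r.hand_in(): hands the job in, once; it reports no verdict.
The state is a dict: "time": time; "joint_pos": joint angles; "qd": joint speeds; "joint_efforts": joint torques, N m; "tool_pos": TCP position; "tcp_rot": TCP orientation; "ft_force": force on the tool from outside, world axes, zero at the start; "wrist_torque": the same for the moment, N m; "finger_gap": finger opening in mm.
Only numpy, scipy, OpenCV 4.12 (cv2) and the standard library are available. Lean on these libraries where they do the work, as an engineer would, in place of code of your own. Each camera call takes 0.05 s, during which the arm holds its last target.

## Task

Get the dye sample board ready for clamping: with the fingertips, push the white board along the plywood side shelf until its bare end hangs out over the shelf's far edge and the black line across the board lies right over that edge, square to it. Only push it, do not pick it up or let it fall, and leave the small bottle and the cup where they stand.

Things in the scene. Friction and masses are not known exactly. Their poses are not given: they have to be found in the camera images.
- sample_board: The dye sample board: a flat white plastic square, 100 x 100 x 8 mm, about 0.12 kg, loose, with six coloured spots on its near part and a black line across it. Origin at the centre of its underside; its x axis lies flat in the board and points to its bare end, which faces the shelf's far edge more or less (within about 20 degrees) at the start; z is up.
- board_line (a point): The middle of the black line (5 mm wide) on the board's top face: 20 mm from the board's centre towards the bare end, thus 30 mm short of the bare end and 70 mm from the opposite end. Axes as the board's; the line runs along y.
- side_shelf: The plywood side shelf, fixed to the left side of the worktop: a level slab 240 mm (x) x 225 mm (y), 18 mm thick, its top 18 mm above the worktop; turned by up to 0.2 rad from scene to scene. Origin at the centre of its underside; its x axis points to the far edge (away from the robot), y to its left.
- shelf_edge (a point): The middle of the far top edge of the side shelf, on its top surface (z = 0.018 m). Axes as the shelf's: x points straight out over the edge, the edge runs along y. The board slides freely by hand, with a friction coefficient of about 0.6; beyond the edge there is free air.
- tint_bottle: A bystander: slim tinted bottle with a green cap, 40 mm across, 166 mm tall, standing loose on the worktop to the right of the shelf. Origin at the centre of its foot.
- cup: A bystander: grey measuring cup, 66 mm across, 89 mm tall, standing loose on the worktop to the right of the shelf. Origin at the centre of its foot.

How it is judged:
By the outcome, as a careful person would: the job done as asked, in the order asked, and still so for the second after the job is handed in, with the robot touching nothing.
It also fails if it takes over 35 s, if anything falls off the work surface, if the arm or the gripper's body presses on something with over 40 N, if the wrist force passes 120 N, or if a joint passes its speed limit or range.

## Working session

There is one attempt and no reset: what is moved stays moved. The work goes in short steps, Python scripts to look and compute and a tool call to move; the robot and the scene stay as the last step left them, time stands still between calls to the robot, and variables do not carry over. Pictures are saved under pics/ and viewed, and the job is handed in when it is done.

Besides the shell and the picture viewer there is one more tool, called as name([rows], argument=value, ...), one row to a line, values as JSON. servo_tool: Moves the arm, as the interface text tells. Its arguments: {"type":"object","properties":{"commands":{"type":"array","items":{"type":"array","items":{"type":"array","items":{"type":"number"}}}},"force":{"type":"number"}},"required":["commands"]}

```bash
mkdir -p pics; python3 - <<'E'
from bench import r
import cv2,numpy as np
s=r.sense();print(s)
for n in ["scene","side","wrist"]:
    c=r.calibration(n);p,d=r.snapshot(n)
    cv2.imwrite(f"pics/{n}0.png",p[:,:,::-1]);np.savez(f"{n}0.npz",p=p,d=d,pose=c["pose"]);print(n,c)
E
```

```text
{'time': 0.0, 'joint_pos': array([ 6.20282196e+01,  7.51517958e+00,  8.53296969e+01,  9.40143669e-04,
        8.72593302e+01, -4.89309701e+00]), 'qd': array([ 0.03890029,  0.03415497, -0.03103469, -0.11525974,  0.06564469,
       -0.03995479]), 'joint_efforts': array([-3.60949034e-04, -5.69397998e+01, -5.00548089e+01, -2.00778109e-04,
        1.52231025e-02,  4.68392693e-05]), 'tool_pos': array([234.91810044, 551.51479974, 230.23966017]), 'tcp_rot': array([ 174.59063593,   89.89578914, -118.48809328]), 'ft_force': array([-0.67298904,  0.0358759 ,  0.55839807]), 'wrist_torque': array([-0.01127366, -0.04075583, -0.01292831]), 'finger_gap': 85.44499358541795}
scene {'fx': 395.1636561148215, 'fy': 395.1636561148215, 'cx': 248.8770815601208, 'cy': 190.04941557678475, 'dist': array([-0.10337733,  0.        ,  0.        ,  0.        ,  0.        ]), 'pose': array([[-5.83347384e-01, -3.53032189e-01,  7.31487596e-01,
        -1.09905308e+02],
       [-8.12196842e-01,  2.46347373e-01, -5.28818742e-01,
         6.43591942e+02],
       [ 6.48999012e-03, -9.02596945e-01, -4.30437725e-01,
        
[... 483 characters left out ...]
2399701e-02, -9.19952451e-01, -3.91896199e-01,
         3.87219310e+02],
       [ 0.00000000e+00,  0.00000000e+00,  0.00000000e+00,
         1.00000000e+00]])}
wrist {'fx': 321.6804303782899, 'fy': 321.6804303782899, 'cx': 256.36137096403263, 'cy': 187.18179212422123, 'dist': array([-0.03179833,  0.        ,  0.        ,  0.        ,  0.        ]), 'pose': array([[ 3.92355264e-01,  8.86780192e-01,  2.44291298e-01,
         1.71816459e+02],
       [ 9.19810571e-01, -3.77564136e-01, -1.06741921e-01,
         5.77035398e+02],
       [-2.42098865e-03,  2.66582473e-01, -9.63809070e-01,
         3.73306570e+02],
       [ 0.00000000e+00,  0.00000000e+00,  0.00000000e+00,
         1.00000000e+00]])}
```

View pics/scene0.png

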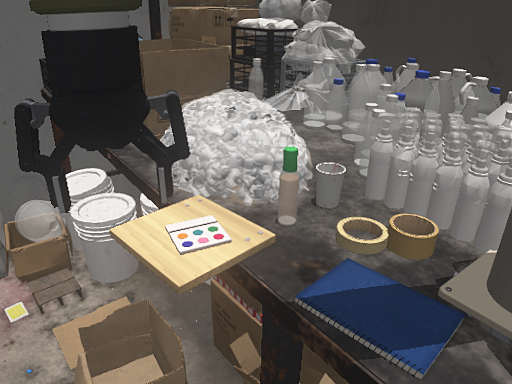

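View pics/side0.png

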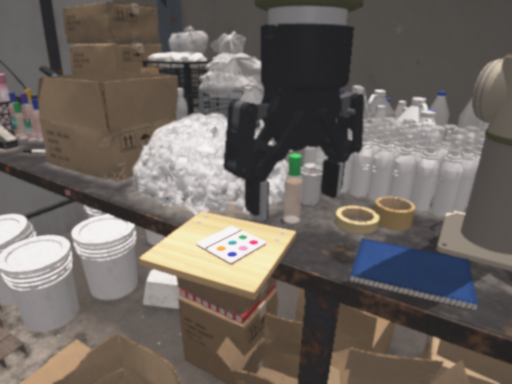

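View pics/wrist0.png

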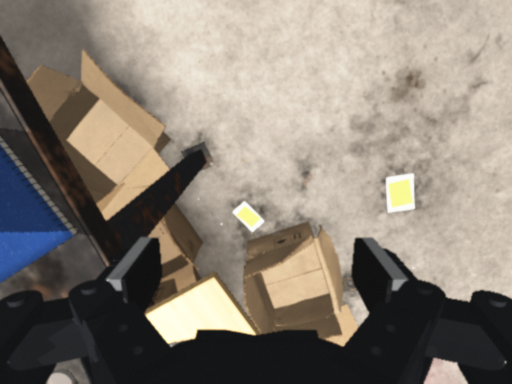

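```bash
python3 - <<'E'
import cv2,numpy as np
p=np.load("scene0.npz")["p"][:,:,::-1]
cv2.imwrite("pics/z1.png",cv2.resize(p[180:300,100:290],None,fx=4,fy=4,interpolation=cv2.INTER_CUBIC))
p=np.load("side0.npz")["p"][:,:,::-1]
cv2.imwrite("pics/z2.png",cv2.resize(p[200:300,140:310],None,fx=4,fy=4,interpolation=cv2.INTER_CUBIC))
E
```

```text
(no output)
```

View pics/z1.png

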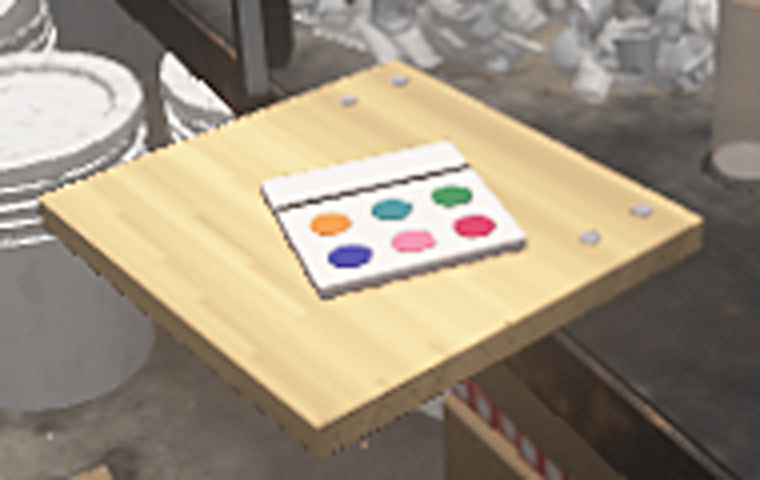

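View pics/z2.png

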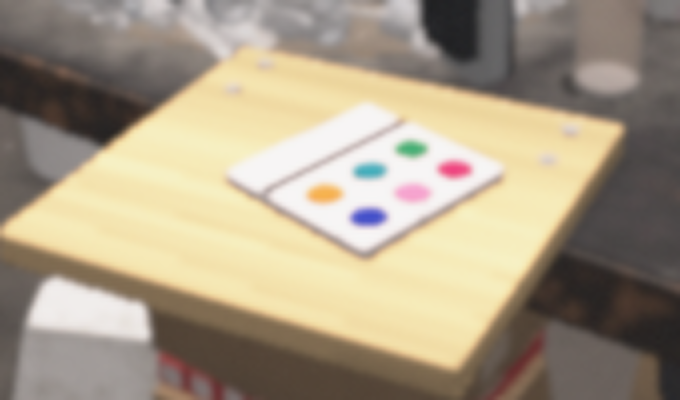

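```bash
cat > h.py <<'E'
import numpy as np,cv2
from bench import r
def ray2plane(n,uv,z,pose=None):
    c=r.calibration(n);P=c["pose"] if pose is None else pose
    K=np.array([[c["fx"],0,c["cx"]],[0,c["fy"],c["cy"]],[0,0,1]])
    q=cv2.undistortPoints(np.array(uv,float).reshape(-1,1,2),K,c["dist"]).reshape(-1,2)
    d=np.c_[q,np.ones(len(q))]@P[:3,:3].T
    t=(z-P[2,3])/d[:,2]
    return P[:3,3]+t[:,None]*d, t
def proj(n,X,pose=None):
    c=r.calibration(n);P=np.linalg.inv(c["pose"] if pose is None else pose)
    K=np.array([[c["fx"],0,c["cx"]],[0,c["fy"],c["cy"]],[0,0,1]])
    return cv2.projectPoints(np.array(X,float),cv2.Rodrigues(P[:3,:3])[0],P[:3,3],K,c["dist"])[0].reshape(-1,2)
def rect_fit(pts,lx,ly):
    # order: far-left, far-right, near-right, near-left
    m=np.array([[lx,ly],[lx,-ly],[-lx,-ly],[-lx,ly]])/2
    p=pts[:,:2];c=p.mean(0);q=p-c
    a=np.arctan2((m[:,0]*q[:,1]-m[:,1]*q[:,0]).sum(),(m*q).sum())
    R=np.array([[np.cos(a),-np.sin(a)],[np.sin(a),np.cos(a)]])
    return c,np.degrees(a),np.linalg.norm(q-m@R.T,axis=1)
E
python3 - <<'E'
from h import *
S={"scene":([(42,203),(398,62),(703,218),(318,432)],[(263,185),(452,140),(526,240),(323,290)],100,180),
"side":([(2,232),(250,47),(624,127),(460,374)],[(228,175),(366,102),(504,175),(366,250)],140,200)}
for n,(a,b,ox,oy) in S.items():
    f=lambda q:(np.array(q)+.5)/4-.5+[ox,oy]
    D=np.load(n+"0.npz")["d"]
    for q,z,lx,ly in((a,18,240,225),(b,26,100,100)):
        X,t=ray2plane(n,f(q),z);print(n,X.round(1).tolist(),rect_fit(X,lx,ly))
        c=X.mean(0);u=proj(n,[c])[0];print("depth",D[int(u[1]+.5),int(u[0]+.5)],ray2plane(n,[u],z)[1])
    # bystanders
print(np.linalg.norm(np.diff(X,axis=0),axis=1))
for n,f in(("bottle foot",(287,222)),("cup foot",(328,205))): print(n,ray2plane("scene",[f],0)[0])
E
```

```text
scene [[577.1, 480.7, 18.0], [613.9, 260.9, 18.0], [382.6, 224.3, 18.0], [345.9, 446.8, 18.0]] (array([479.87156942, 353.19284558]), np.float64(9.028589025000796), array([4.36363813, 2.11870604, 3.70517526, 2.59521961]))
depth 737.12573 [757.3487409]
scene [[518.5, 388.8, 26.0], [504.7, 290.1, 26.0], [404.6, 310.9, 26.0], [421.5, 405.5, 26.0]] (array([462.31568111, 348.83824947]), np.float64(-9.914002758173998), array([1.78131494, 1.96257989, 2.7229638 , 1.18337923]))
depth 741.8692 [743.3661166]
side [[582.5, 478.2, 18.0], [614.7, 257.9, 18.0], [381.5, 223.7, 18.0], [346.0, 446.9, 18.0]] (array([481.1888119 , 351.69062343]), np.float64(8.291056156497033), array([2.41259216, 1.43616225, 2.90056722, 1.2175919 ]))
depth 688.28796 [707.1141277]
side [[518.4, 389.0, 26.0], [506.2, 288.9, 26.0], [403.9, 313.9, 26.0], [423.0, 404.8, 26.0]] (array([462.89408702, 349.13836108]), np.float64(-10.512490762957718), array([2.74609946, 3.84892822, 4.88214047, 2.63506234]))
depth 692.2213 [697.08798042]
[100.85438238 105.30298042  92.82024296]
bottle foot [[428.03335258 154.88849207   0.        ]]
cup foot [[432.53884924  27.08298639   0.        ]]
```

```bash
cat >> h.py <<'E'
from scipy.spatial.transform import Rotation as Ro
def cmd(p,jaw_yaw,flip=1):
    s=r.sense();R=Ro.from_euler('xyz',s["tcp_rot"],degrees=True).as_matrix()
    a=np.radians(jaw_yaw);z=flip*np.array([-np.sin(a),np.cos(a),0]);x=np.array([0,0,-1.])
    T=np.c_[x,np.cross(z,x),z]
    sh=R.T@(np.array(p)-s["tool_pos"])/10
    rv=np.degrees(Ro.from_matrix(R.T@T).as_rotvec())
    print("t",s["time"],"tcp",s["tool_pos"].round(1),"gap",s["finger_gap"],"F",s["ft_force"].round(2),"\nR",R.round(3).tolist(),"\nshift cm",sh.round(2),"turn",rv.round(2))
E
python3 - <<'E'
from h import *
b=np.array([462.6,349.]);a=np.radians(-10.2);e=np.array([np.cos(a),np.sin(a)])
p=b-(50+11+8)*e
print(p)
cmd([*p,80],-10.2,1);cmd([*p,80],-10.2,-1)
E
```

```text
[394.69050305 361.21884708]
t 0.15 tcp [235.  551.6 230.5] gap 85.3310001847632 F [ 0.3   0.67 -0.04] 
R [[-0.001, -0.92, 0.392], [-0.001, 0.392, 0.92], [-1.0, 0.0, -0.001]] 
shift cm [ 15.06 -22.16 -11.23] turn [-12.88  -0.08  -0.02]
t 0.15 tcp [235.  551.6 230.5] gap 85.3310001847632 F [ 0.3   0.67 -0.04] 
R [[-0.001, -0.92, 0.392], [-0.001, 0.392, 0.92], [-1.0, 0.0, -0.001]] 
shift cm [ 15.06 -22.16 -11.23] turn [ 1.6712e+02 -2.0000e-02  1.2000e-01]
```

servo_tool([
  [[90,2,-4,-2,-4,0,0],[90,4,-8,-4,-8,0,0],[90,6,-12,-6,-12.9,0,0],[90,8,-16,-8,-12.9,0,0],[90,11,-20,-10,-12.9,0,0],[90,14,-22.2,-11.2,-12.9,0,0],[90,15,-22.2,-11.2,-12.9,0,0],[90,15,-22.2,-11.2,-12.9,0,0]],
])

```text
time: 0.95
tool_pos: [394.2, 360.5, 79.0]
tcp_rot: [132.6, 89.7, -147.7]
ft_force: [-0.1, 0.0, -0.4]
finger_gap: 54.8
```

```bash
python3 - <<'E'
from h import *
cmd([394.7,361.2,30],-10.2,1)
for n in ["scene","side","wrist"]:
    c=r.calibration(n);p,d=r.snapshot(n)
    cv2.imwrite(f"pics/{n}1.png",p[:,:,::-1]);np.savez(f"{n}1.npz",p=p,d=d,pose=c["pose"])
E
```

```text
t 0.95 tcp [394.2 360.5  79. ] gap 54.8096795498371 F [-0.09  0.01 -0.36] 
R [[-0.004, -0.984, 0.179], [-0.003, 0.179, 0.984], [-1.0, 0.003, -0.003]] 
shift cm [ 4.89 -0.05  0.1 ] turn [-0.09 -0.18 -0.2 ]
```

View pics/wrist1.png

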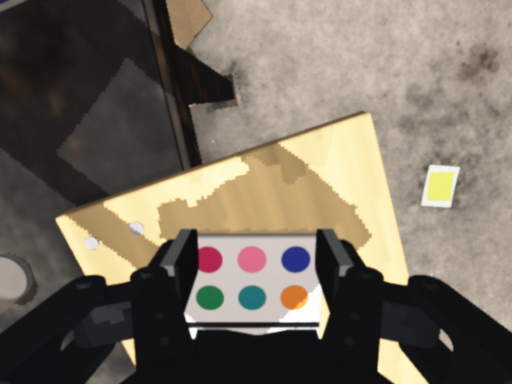

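View pics/scene1.png

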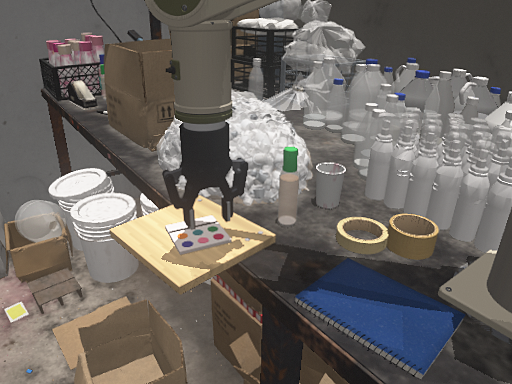

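```bash
python3 - <<'E'
from h import *
P=np.load("wrist1.npz")["pose"];print(P.round(2))
X,_=ray2plane("wrist",[(198,234),(317,234),(190,326),(320,326)],26,P);print(X.round(1))
for i in(0,2):
  d=X[i+1]-X[i];print(np.degrees(np.arctan2(-d[0],d[1])))
X,_=ray2plane("wrist",[(57,217),(370,113),(408,276)],18,P);print(X.round(1))
d=X[1]-X[0];print(np.degrees(np.arctan2(-d[0],d[1])),np.linalg.norm(d))
E
```

```text
[[ 1.8000e-01  9.5000e-01  2.6000e-01  3.2770e+02]
 [ 9.8000e-01 -1.7000e-01 -5.0000e-02  3.7352e+02]
 [-0.0000e+00  2.7000e-01 -9.6000e-01  2.2499e+02]
 [ 0.0000e+00  0.0000e+00  0.0000e+00  1.0000e+00]]
[[407.  319.5  26. ]
 [421.1 398.   26. ]
 [477.5 297.1  26. ]
 [494.3 391.1  26. ]]
-10.171306201376487
-10.158713319947607
[[380.8 223.3  18. ]
 [348.9 442.5  18. ]
 [469.9 460.5  18. ]]
8.26495933064752 221.50910895112153
```

servo_tool([
  [[90,2,0,0.1,0,0,0],[90,4,0,0.1,0,0,0],[90,5,0,0.1,0,0,0],[90,5.3,0,0.1,0,0,0],[90,5.5,0,0.1,0,0,0],[90,5.5,0,0.1,0,0,0]],
])

```text
time: 1.7
tool_pos: [396.1, 363.6, 27.2]
tcp_rot: [-42.5, 89.9, 37.4]
ft_force: [0.7, -0.2, -0.2]
finger_gap: 55.4
```

servo_tool([
  [[90,0.1,0,0,0,0,0],[90,0.2,0,0,0,0,0],[90,0.2,0,0,0,0,0]],
])

```text
time: 2.0
tool_pos: [395.9, 363.0, 24.5]
tcp_rot: [-45.3, 90.0, 34.5]
ft_force: [0.3, -0.9, -0.1]
finger_gap: 55.5
```

```bash
python3 - <<'E'
from h import *
cmd([394.7,361.2,20],-10.2,1)
for n in ["scene","side"]:
    p,d=r.snapshot(n)
    o=(180,100) if n=="scene" else (180,150)
    cv2.imwrite(f"pics/{n}2.png",cv2.resize(p[o[0]:o[0]+120,o[1]:o[1]+180,::-1],None,fx=4,fy=4,interpolation=cv2.INTER_CUBIC))
E
```

```text
t 2.0 tcp [395.9 363.   24.5] gap 55.49076841404632 F [ 0.3  -0.88 -0.1 ] 
R [[0.0, -0.984, 0.177], [0.0, 0.177, 0.984], [-1.0, -0.0, 0.0]] 
shift cm [ 0.45  0.08 -0.2 ] turn [0.02 0.02 0.02]
```

View pics/scene2.png

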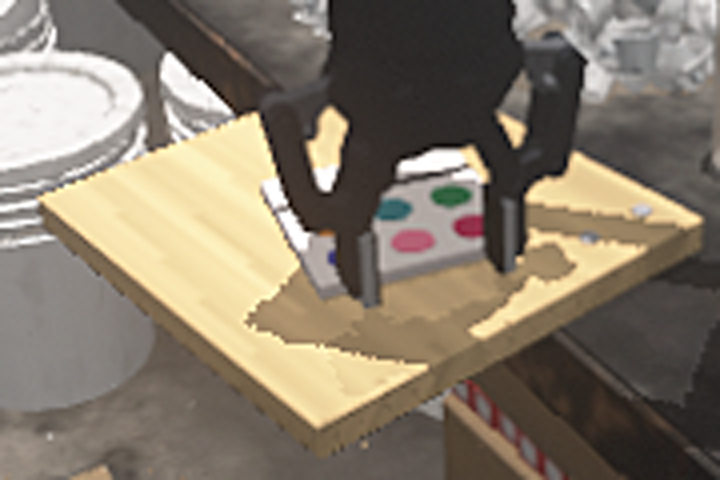

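View pics/side2.png

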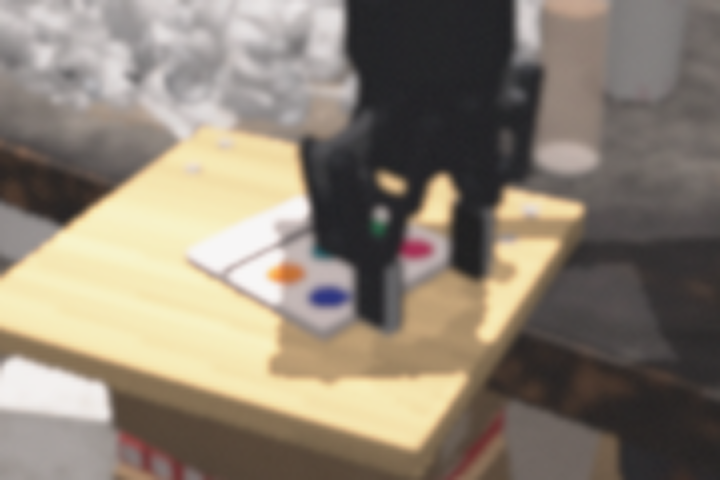

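servo_tool([
  [[90,0.1,0,-0.1,0,0,0],[90,0.2,0,-0.1,0,0,0],[90,0.2,0,-0.1,0,0,0]],
])

```text
time: 2.4
tool_pos: [395.3, 361.7, 22.0]
tcp_rot: [136.5, 90.0, -143.7]
ft_force: [-0.1, -0.8, 0.0]
finger_gap: 55.2
```

servo_tool([
  [[90,0.1,0,0,0,0,0],[90,0.2,0,0,0,0,0],[90,0.2,0,0,0,0,0]],
])

```text
time: 2.7
tool_pos: [395.4, 361.8, 20.1]
tcp_rot: [140.7, 90.0, -139.5]
ft_force: [-0.3, -0.4, -0.4]
finger_gap: 55.4
```

servo_tool([
  [[90,0.1,0,0,0,0,0],[90,0.2,0,0,0,0,0],[90,0.2,0,0,0,0,0]],
])

```text
time: 3.0
tool_pos: [395.4, 361.9, 18.1]
tcp_rot: [128.2, 90.0, -152.0]
ft_force: [-0.3, -0.1, -0.1]
finger_gap: 55.2
```

servo_tool([
  [[90,0.1,0,0,0,0,0],[90,0.15,0,0,0,0,0],[90,0.15,0,0,0,0,0]],
])

```text
time: 3.3
tool_pos: [395.5, 361.9, 16.7]
tcp_rot: [141.8, 90.0, -138.4]
ft_force: [-0.2, -0.4, 0.5]
finger_gap: 55.7
```

servo_tool([
  [[90,0.1,0,0,0,0,0],[90,0.1,0,0,0,0,0]],
])

```text
time: 3.5
tool_pos: [395.4, 361.9, 15.7]
tcp_rot: [130.1, 90.0, -150.1]
ft_force: [-0.0, -0.3, -1.0]
finger_gap: 55.3
```

```bash
python3 - <<'E'
from h import *
cmd([394.7,361.2,20],-10.2,1)
for n in ["scene"]:
    p,d=r.snapshot(n)
    o=(180,100)
    cv2.imwrite(f"pics/{n}3.png",cv2.resize(p[o[0]:o[0]+120,o[1]:o[1]+180,::-1],None,fx=4,fy=4,interpolation=cv2.INTER_CUBIC))
E
```

```text
t 3.5 tcp [395.4 361.9  15.7] gap 55.29355511203996 F [-0.   -0.35 -0.98] 
R [[-0.0, -0.984, 0.177], [-0.0, 0.177, 0.984], [-1.0, 0.0, -0.0]] 
shift cm [-0.43  0.06 -0.08] turn [ 0.02 -0.01 -0.01]
```

View pics/scene3.png

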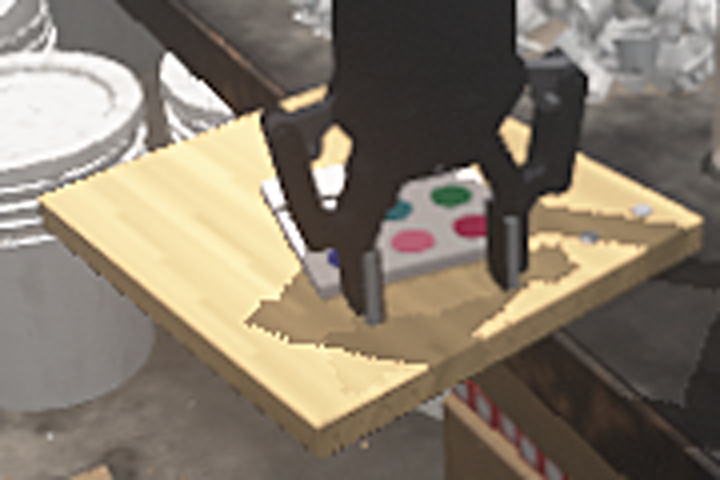

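```bash
python3 - <<'E'
from h import *
for X in [(389.5,391),(388,398),(392,402)]:
  for z in(14,18,22,26):
    u=proj("scene",[(*X,z)])[0];print(X,z,((u-[100,180]+.5)*4-.5).round(1))
E
```

```text
(389.5, 391) 14 [389.6 337.2]
(389.5, 391) 18 [389.1 329.6]
(389.5, 391) 22 [388.6 321.9]
(389.5, 391) 26 [388.  314.2]
(388, 398) 14 [376.9 344.5]
(388, 398) 18 [376.3 336.9]
(388, 398) 22 [375.8 329.1]
(388, 398) 26 [375.2 321.4]
(392, 402) 14 [364.1 343.1]
(392, 402) 18 [363.5 335.4]
(392, 402) 22 [362.9 327.7]
(392, 402) 26 [362.3 320. ]
```

servo_tool([
  [[90,0.1,0,0,0,0,0],[90,0.2,0,0,0,0,0],[90,0.2,0,0,0,0,0]],
])

```text
time: 3.85
tool_pos: [395.6, 362.0, 14.0]
tcp_rot: [-34.1, 90.0, 45.8]
ft_force: [-1.3, -1.5, 2.9]
finger_gap: 55.0
```

servo_tool([
  [[90,0.1,0,0,0,0,0],[90,0.1,0,0,0,0,0]],
])

```text
time: 4.05
tool_pos: [395.6, 362.0, 13.9]
tcp_rot: [175.9, 90.0, -104.3]
ft_force: [-6.2, -4.9, 13.3]
finger_gap: 55.9
```

servo_tool([
  [[90,0.1,0,0,0,0,0],[90,0.1,0,0,0,0,0]],
])

```text
time: 4.25
tool_pos: [395.6, 362.1, 13.9]
tcp_rot: [156.3, 90.0, -123.9]
ft_force: [-9.1, -6.6, 24.0]
finger_gap: 55.0
```

servo_tool([
  [[90,-0.2,0,-0.1,0,0,0],[90,-0.4,-0.2,-0.1,0,0,0],[90,-0.4,-0.4,-0.1,0,0,0],[90,-0.4,-0.4,-0.1,0,0,0]],
])

```text
time: 4.65
tool_pos: [399.5, 360.1, 15.6]
tcp_rot: [-179.3, 90.0, -99.5]
ft_force: [-0.4, 0.6, -0.8]
finger_gap: 54.8
```

```bash
python3 - <<'E'
from h import *
cmd([413.4-11*.984,357.9+11*.177,16],-10.2)
# tool-frame plan from contact pose
y0=-10.2;yf=8.5
def E(a): a=np.radians(a);return np.array([np.cos(a),np.sin(a)])
s=r.sense();t0=s["tool_pos"][:2];c=np.array([462.6,349.])
R=Ro.from_euler('xyz',s["tcp_rot"],degrees=True).as_matrix()
ang=y0;n=9
for i in range(1,n+1):
    a=y0+(yf-y0)*i/n
    c=c+8*E((a+ang)/2);ang=a
    t=c-61*E(a); d=R.T@np.r_[t-t0,0]/10
    print(i,d.round(2),"turn",round(-(a-y0),1),"board",c.round(1))
E
```

```text
t 4.65 tcp [399.5 360.1  15.6] gap 54.83621765788526 F [-0.4   0.6  -0.84] 
R [[-0.0, -0.984, 0.177], [-0.0, 0.177, 0.984], [-1.0, -0.0, -0.0]] 
shift cm [-0.04 -0.31  0.03] turn [ 0.01 -0.    0.  ]
1 [ 0.   -1.11 -0.18] turn -2.1 board [470.5 347.7]
2 [ 0.   -1.92 -0.36] turn -4.2 board [478.4 346.7]
3 [ 0.   -2.74 -0.51] turn -6.2 board [486.4 346. ]
4 [ 0.   -3.56 -0.63] turn -8.3 board [494.4 345.6]
5 [ 0.   -4.38 -0.72] turn -10.4 board [502.4 345.5]
6 [ 0.   -5.21 -0.77] turn -12.5 board [510.4 345.7]
7 [ 0.   -6.04 -0.8 ] turn -14.5 board [518.4 346.1]
8 [ 0.   -6.87 -0.8 ] turn -16.6 board [526.3 346.9]
9 [ 0.   -7.7  -0.77] turn -18.7 board [534.3 347.9]
```

servo_tool([
  [[90,0,-0.4,0,0,0,0],[90,0,-0.8,-0.1,-1.2,0,0],[90,0,-1.2,-0.2,-2.3,0,0],[90,0,-1.6,-0.3,-3.4,0,0],[90,0,-2,-0.38,-4.4,0,0],[90,0,-2.4,-0.45,-5.4,0,0],[90,0,-2.74,-0.51,-6.2,0,0],[90,0,-2.74,-0.51,-6.2,0,0]],
])

```text
time: 5.45
tool_pos: [425.9, 350.2, 15.9]
tcp_rot: [-69.9, 90.0, 16.2]
ft_force: [0.3, -0.3, -0.1]
finger_gap: 55.3
```

```bash
python3 - <<'E'
from h import *
cmd([0,0,16],8.5)
for n in ["scene"]:
    p,d=r.snapshot(n)
    o=(180,100)
    cv2.imwrite(f"pics/{n}4.png",cv2.resize(p[o[0]:o[0]+120,o[1]:o[1]+180,::-1],None,fx=4,fy=4,interpolation=cv2.INTER_CUBIC))
E
```

```text
t 5.45 tcp [425.9 350.2  15.9] gap 55.331462847613096 F [ 0.31 -0.32 -0.07] 
R [[0.0, -0.998, 0.069], [0.0, 0.069, 0.998], [-1.0, -0.0, 0.0]] 
shift cm [-3.000e-02  4.007e+01 -3.788e+01] turn [-1.246e+01  1.000e-02  2.000e-02]
```

View pics/scene4.png

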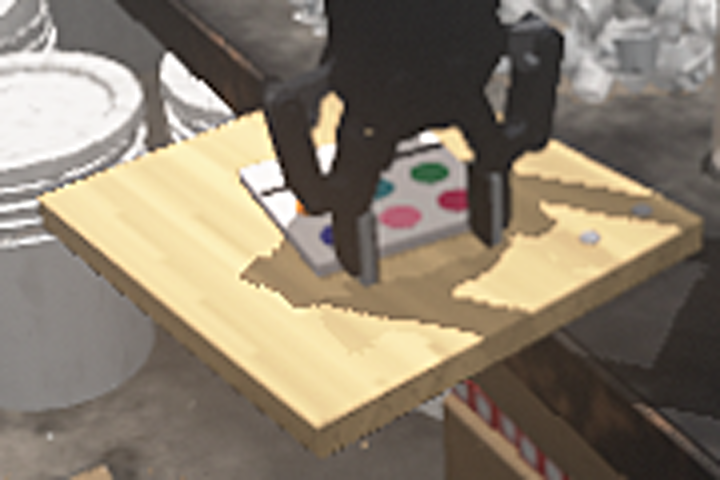

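servo_tool([
  [[90,0,-0.4,-0.1,-1,0,0],[90,0,-0.8,-0.21,-2.1,0,0],[90,0,-1.6,-0.39,-4.2,0,0],[90,0,-2.4,-0.53,-6.3,0,0],[90,0,-3.25,-0.65,-8.3,0,0],[90,0,-4.1,-0.73,-10.4,0,0],[90,0,-4.9,-0.79,-12.5,0,0],[90,0,-4.9,-0.79,-12.5,0,0]],
])

```text
time: 6.3
tool_pos: [474.8, 338.9, 16.0]
tcp_rot: [-86.8, 89.9, 11.8]
ft_force: [0.2, 0.6, 0.2]
finger_gap: 55.4
```

```bash
python3 - <<'E'
from h import *
cmd([0,0,16],8.5)
for n in ["scene","side"]:
    p,d=r.snapshot(n);np.savez(f"{n}5.npz",p=p,d=d)
    o=(180,100) if n=="scene" else (200,140)
    cv2.imwrite(f"pics/{n}5.png",cv2.resize(p[o[0]:o[0]+120,o[1]:o[1]+180,::-1],None,fx=4,fy=4,interpolation=cv2.INTER_CUBIC))
E
```

```text
t 6.3 tcp [474.8 338.9  16. ] gap 55.4042548078331 F [0.21 0.63 0.22] 
R [[0.001, -0.989, -0.149], [0.0, -0.149, 0.989], [-1.0, -0.001, 0.0]] 
shift cm [-5.000e-02  5.200e+01 -2.644e+01] turn [0.06 0.   0.05]
```

View pics/scene5.png

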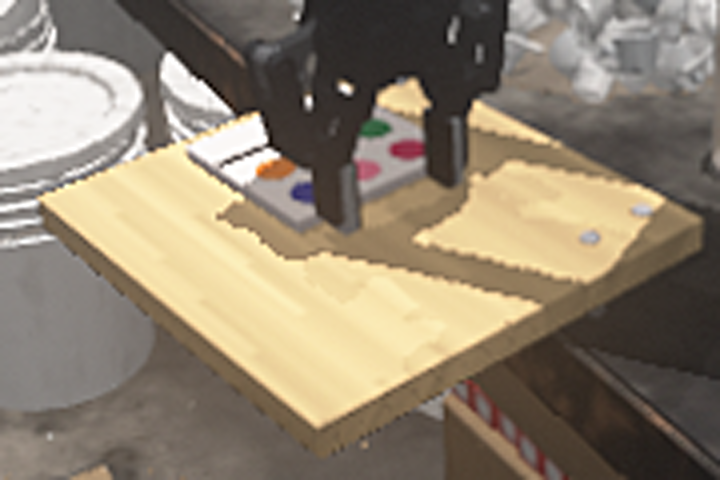

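View pics/side5.png

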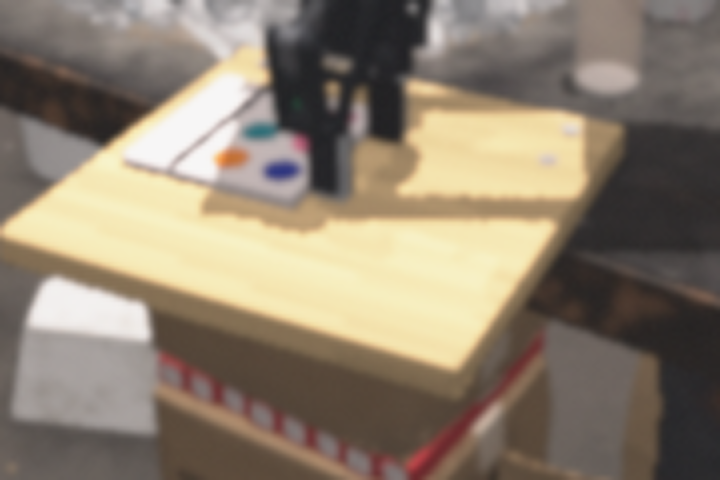

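servo_tool([
  [[90,0,-0.5,0,0,0,0],[90,0,-1.1,0,0,0,0],[90,0,-1.7,0,0,0,0],[90,0,-2.3,0,0,0,0],[90,0,-2.9,0,0,0,0],[90,0,-3.3,0,0,0,0],[90,0,-3.5,0,0,0,0],[90,0,-3.5,0,0,0,0]],
])

```text
time: 7.2
tool_pos: [508.7, 344.3, 15.8]
tcp_rot: [-81.8, 90.0, 16.7]
ft_force: [0.4, -0.1, 0.3]
finger_gap: 55.2
```

servo_tool([
  [[90,0,1,0,0,0,0],[90,-2,3,0,0,0,0],[90,-5,7,0,0,0,0],[90,-9,11,0,0,0,0],[90,-13,13,0,0,0,0],[90,-15,13,0,0,0,0],[90,-15,13,0,0,0,0],[90,-15,13,0,0,0,0]],
])

```text
time: 8.0
tool_pos: [379.4, 325.2, 166.1]
tcp_rot: [-64.3, 89.9, 34.2]
ft_force: [-0.3, 0.5, -1.0]
finger_gap: 55.0
```

```bash
python3 - <<'E'
from h import *
cmd([0,0,16],8.5)
for n in ["scene","side","wrist"]:
    c=r.calibration(n);p,d=r.snapshot(n);np.savez(f"{n}6.npz",p=p,d=d,pose=c["pose"])
    if n=="wrist": q=p[:,:,::-1]
    else:
      o=(180,90) if n=="scene" else (200,130)
      q=cv2.resize(p[o[0]:o[0]+110,o[1]:o[1]+190,::-1],None,fx=4,fy=4,interpolation=cv2.INTER_CUBIC)
    cv2.imwrite(f"pics/{n}6.png",q)
E
```

```text
t 8.0 tcp [379.4 325.2 166.1] gap 55.032295218668956 F [-0.32  0.52 -1.02] 
R [[0.001, -0.989, -0.149], [0.001, -0.149, 0.989], [-1.0, -0.001, 0.001]] 
shift cm [ 14.94  42.37 -26.53] turn [0.05 0.04 0.07]
```

View pics/scene6.png

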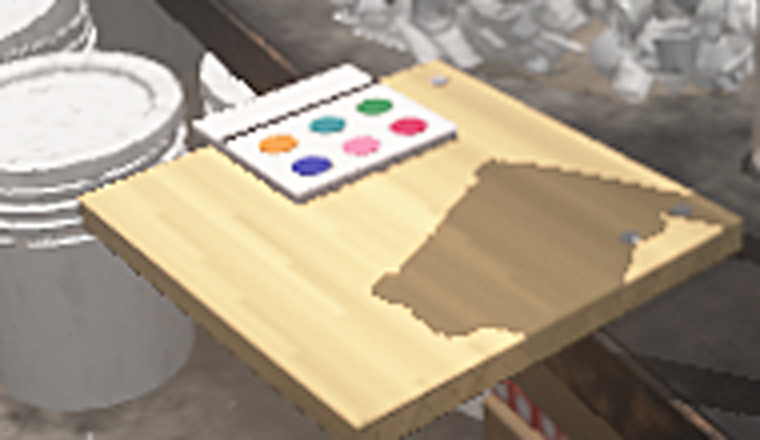

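View pics/side6.png

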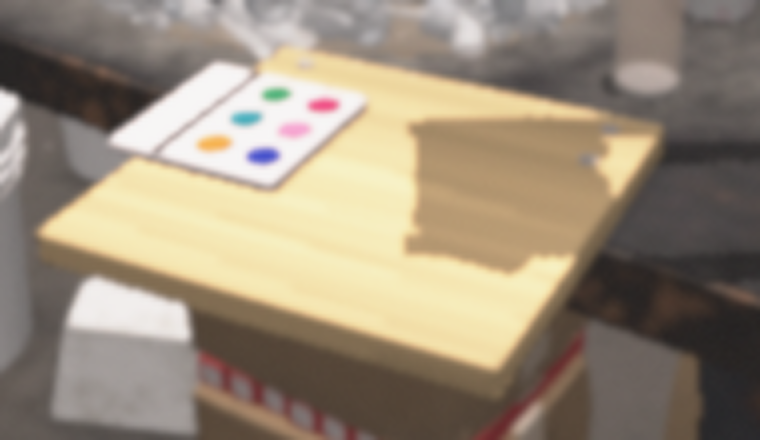

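View pics/wrist6.png

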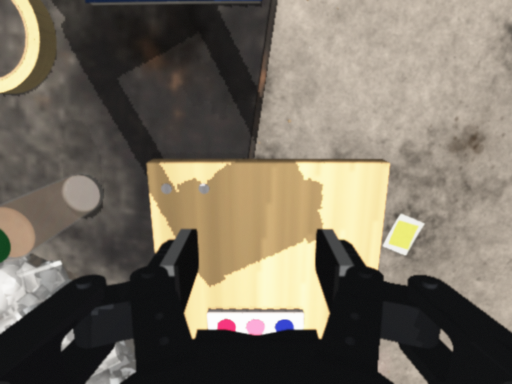

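```bash
cat > fit.py <<'E'
from h import *
from scipy.ndimage import map_coordinates,gaussian_filter
from scipy.optimize import least_squares
def rect(x,y,yaw,lx,ly,z):
    a=np.radians(yaw);R=np.array([[np.cos(a),-np.sin(a)],[np.sin(a),np.cos(a)]])
    m=np.array([[lx,ly],[lx,-ly],[-lx,-ly],[-lx,ly]])/2
    return np.c_[m@R.T+[x,y],np.full(4,z)]
def segs(kind,q):
    if kind=="shelf": c=rect(*q,240,225,18.); return [(c[i],c[(i+1)%4]) for i in range(4)]
    c=rect(*q,100,100,26.); S=[(c[i],c[(i+1)%4]) for i in range(4)]
    return S
def fit(n,img,kind,q0,rounds=(6,3,2),use=range(4),pol=None,pose=None):
    q=np.array(q0,float)
    I=img.astype(float)
    I=I[:,:,2] if kind=="board" else I.mean(2)
    I=gaussian_filter(I,.6)
    for w in rounds:
        P=[];N=[];ids=[]
        for k,(A,B) in enumerate(segs(kind,q)):
            if k not in use: continue
            t=np.linspace(.06,.94,50)
            uv=proj(n,A+(B-A)*t[:,None],pose)
            tan=uv[-1]-uv[0];tan/=np.linalg.norm(tan);nr=np.array([-tan[1],tan[0]])
            s=np.arange(-w,w+.01,.2)
            pts=uv[:,None,:]+s[:,None]*nr
            v=map_coordinates(I,[pts[...,1],pts[...,0]],order=1,mode='nearest')
            # inside brighter: inside direction
            ctr=proj(n,[np.mean([a for a,b in segs(kind,q)],0)],pose)[0]
            sg=np.sign((ctr-uv.mean(0))@nr)
            g=sg*np.gradient(v,axis=1)
            j=g.argmax(1);good=g[np.arange(50),j]>1.0
            # centroid of gradient
            off=s[j]; good&=abs(off)<w-.3
            if good.sum()<5: continue
            med=np.median(off[good]);good&=abs(off-med)<1.5
            for i in np.where(good)[0]:
                P.append(uv[i]+off[i]*nr);N.append(nr);ids.append((k,t[i]))
        P=np.array(P);N=np.array(N)
        def res(q):
            S=segs(kind,q);X=np.array([S[k][0]+(S[k][1]-S[k][0])*t for k,t in ids])
            return ((proj(n,X,pose)-P)*N).sum(1)
        o=least_squares(res,q,x_scale=[1,1,.5],loss="soft_l1",f_scale=.5);q=o.x
    rr=res(q);K=np.array([k for k,_ in ids])
    return q,{k:(int((K==k).sum()),round(float(rr[K==k].mean()),2)) for k in set(K.tolist())}
def rel(sh,b):
    a=np.radians(sh[2]);e=np.array([np.cos(a),np.sin(a)]);l=np.array([-e[1],e[0]])
    b2=np.radians(b[2]);ln=np.array(b[:2])+20*np.array([np.cos(b2),np.sin(b2)])
    d=ln-np.array(sh[:2]);return (d@e-120).round(2),(d@l).round(1),round(b[2]-sh[2],2)
E
python3 - <<'E'
from fit import *
for n in("scene","side"):
    I0=np.load(n+"0.npz")["p"];I6=np.load(n+"6.npz")["p"]
    s0,e=fit(n,I0,"shelf",(480.5,352.5,8.6));print(n,"shelf0",s0.round(2),e)
    b0,e=fit(n,I0,"board",(462.6,349,-10.2));print("board0",b0.round(2),e)
    s6,e=fit(n,I6,"shelf",s0,use=[1,2,3]);print("shelf6",s6.round(2),e)
    b6,e=fit(n,I6,"board",(569,353.5,8.5),use=[0,1,2,3]);print("board6",b6.round(2),e)
    b6b,e=fit(n,I6,"board",(569,353.5,8.5),use=[1,2,3]);print("board6b",b6b.round(2),e)
    print(rel(s0,b6),rel(s0,b6b),rel(s6,b6))
E
```

```text
scene shelf0 [483.74 352.71   8.54] {0: (49, 0.14), 1: (50, -0.05), 2: (50, 0.05), 3: (50, -0.03)}
board0 [464.72 348.77 -10.  ] {0: (50, 0.27), 1: (49, -0.26), 2: (50, 0.21), 3: (50, -0.2)}
shelf6 [483.71 352.74   8.51] {1: (50, -0.03), 2: (50, -0.0), 3: (50, -0.02)}
board6 [568.61 353.46   8.85] {0: (48, 0.23), 1: (50, 0.03), 2: (50, 0.18), 3: (49, 0.05)}
board6b [567.92 353.41   8.65] {1: (50, 0.04), 2: (50, 0.0), 3: (49, 0.05)}
(np.float64(-15.96), np.float64(-11.8), np.float64(0.31)) (np.float64(-16.65), np.float64(-11.8), np.float64(0.11)) (np.float64(-15.93), np.float64(-11.7), np.float64(0.34))
side shelf0 [483.28 351.94   8.49] {0: (47, 0.41), 1: (49, 0.4), 2: (50, 0.21), 3: (50, 0.19)}
board0 [464.32 347.9   -9.84] {0: (50, 0.6), 1: (49, 0.47), 2: (50, 0.39), 3: (50, 0.29)}
shelf6 [482.91 351.87   8.43] {1: (50, 0.42), 2: (50, 0.01), 3: (50, 0.2)}
board6 [568.93 352.68   8.47] {0: (50, 0.62), 1: (47, 0.78), 2: (50, 0.44), 3: (50, 0.42)}
board6b [567.65 352.61   8.57] {1: (47, 0.8), 2: (50, -0.0), 3: (50, 0.39)}
(np.float64(-15.18), np.float64(-11.9), np.float64(-0.02)) (np.float64(-16.46), np.float64(-11.8), np.float64(0.08)) (np.float64(-14.79), np.float64(-11.8), np.float64(0.04))
```

servo_tool([
  [[90,4,-3,0,0,0,0],[90,8,-6,0,0,0,0],[90,12,-9,0,0,0,0],[90,14.5,-11,0,0,0,0],[90,15,-12,0,0,0,0],[90,15,-12.6,0,0,0,0],[90,15,-13,0,0,0,0],[90,15,-13,0,0,0,0]],
])

```text
time: 8.95
tool_pos: [508.0, 343.7, 14.4]
tcp_rot: [114.1, 89.9, -147.4]
ft_force: [0.5, -0.7, 0.2]
finger_gap: 55.7
```

servo_tool([
  [[90,0,-0.3,0,0,0,0],[90,0,-0.7,0,0,0,0],[90,0,-1.1,0,0,0,0],[90,0,-1.35,0,0,0,0],[90,0,-1.45,0,0,0,0],[90,0,-1.45,0,0,0,0],[90,0,-1.45,0,0,0,0]],
])

```text
time: 9.65
tool_pos: [522.7, 346.5, 15.9]
tcp_rot: [-79.5, 90.0, 19.1]
ft_force: [-0.5, -0.0, -0.8]
finger_gap: 55.2
```

servo_tool([
  [[90,0,1,0,0,0,0],[90,-2,3,0,0,0,0],[90,-5,7,0,0,0,0],[90,-9,11,0,0,0,0],[90,-13,13,0,0,0,0],[90,-15,13,0,0,0,0],[90,-15,13,0,0,0,0],[90,-15,13,0,0,0,0]],
])

```text
time: 10.45
tool_pos: [393.9, 327.3, 166.2]
tcp_rot: [-65.9, 89.9, 32.6]
ft_force: [-0.5, 1.2, -0.8]
finger_gap: 55.0
```

```bash
cat > m.py <<'E'
from fit import *
import sys
k=sys.argv[1];print(r.sense()["time"],r.sense()["tool_pos"].round(1))
for n,o in(("scene",(180,90)),("side",(200,120))):
    I6,d=r.snapshot(n);np.savez(f"{n}{k}.npz",p=I6)
    I0=np.load(n+"0.npz")["p"]
    s0,e=fit(n,I0,"shelf",(483.5,352.4,8.5))
    b6,e=fit(n,I6,"board",(583,355.5,8.6));print(n,"board",b6.round(2),e,"rel",rel(s0,b6))
    q=I6[o[0]:o[0]+75,o[1]:o[1]+130,::-1]
    q=cv2.resize(q,None,fx=6,fy=6,interpolation=cv2.INTER_CUBIC)
    cv2.imwrite(f"pics/{n}{k}.png",q)
E
python3 m.py 7
```

```text
10.45 [393.9 327.3 166.2]
scene board [582.77 356.05   8.81] {0: (48, 0.34), 1: (50, 0.09), 2: (50, 0.22), 3: (49, 0.1)} rel (np.float64(-1.57), np.float64(-11.3), np.float64(0.26))
side board [582.96 355.1    8.59] {0: (50, 0.59), 1: (50, 0.68), 2: (50, 0.42), 3: (50, 0.42)} rel (np.float64(-0.94), np.float64(-11.6), np.float64(0.1))
```

View pics/scene7.png

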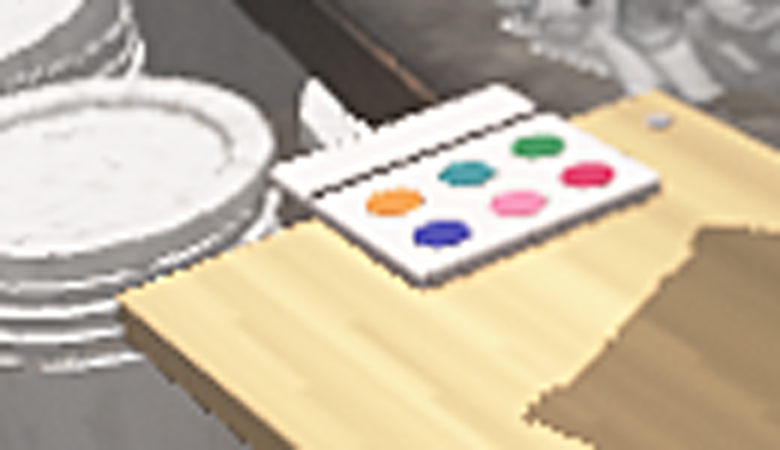

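View pics/side7.png

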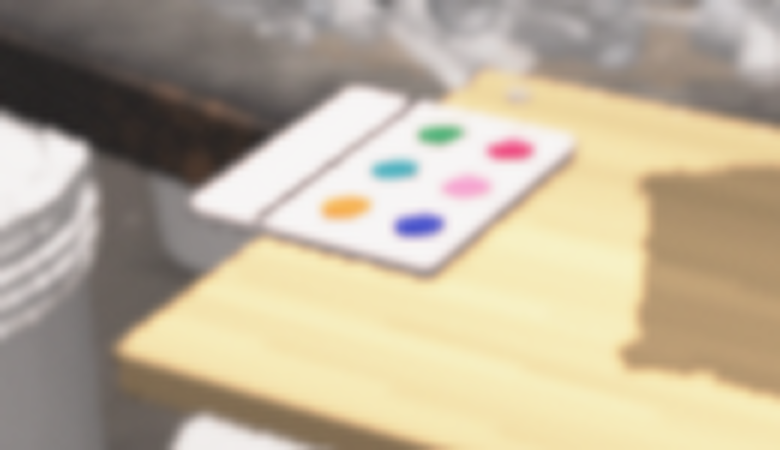

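```bash
cat > line.py <<'E'
from fit import *
import sys
k=sys.argv[1]
def direct(n,I,A,B,mode,w=3):
    t=np.linspace(.04,.96,50);uv=proj(n,A+(B-A)*t[:,None]);tan=uv[-1]-uv[0];tan/=np.linalg.norm(tan);nr=np.array([-tan[1],tan[0]])
    s=np.arange(-w,w+.01,.1);pts=uv[:,None]+s[:,None]*nr
    v=map_coordinates(gaussian_filter(I.astype(float).mean(2),.5),[pts[...,1],pts[...,0]],order=1)
    if mode=="dark":
        wt=np.clip(np.percentile(v,70,axis=1,keepdims=True)-v-10,0,None);wt=wt*(abs(s-s[v.argmin(1)][:,None])<1.3);off=(wt*s).sum(1)/np.maximum(wt.sum(1),1e-9)
    else: off=s[np.abs(np.gradient(v,axis=1)).argmax(1)]
    m=abs(off-np.median(off))<.7
    return (uv+off[:,None]*nr)[m]
for n in("scene","side"):
    I0=np.load(n+"0.npz")["p"];I=np.load(f"{n}{k}.npz")["p"]
    s0,_=fit(n,I0,"shelf",(483.5,352.4,8.5));b,_=fit(n,I,"board",(583,355.5,8.6))
    A,B=segs("shelf",s0)[0];E,_=ray2plane(n,direct(n,I0,A,B,"g"),18)
    a=np.radians(b[2]);e=np.array([np.cos(a),np.sin(a),0]);l=np.array([-e[1],e[0],0]);c=np.array([b[0],b[1],26])+20*e
    L,_=ray2plane(n,direct(n,I,c+48*l,c-48*l,"dark"),26)
    f=lambda X:(lambda q:(q[0],q[1]))(np.polyfit(X[:,1],X[:,0],1))
    (me,be),(ml,bl)=f(E),f(L);ym=L[:,1].mean()
    print(n,"line-edge mm",round(((ml*ym+bl)-(me*ym+be))*np.cos(np.arctan(me)),2),"yaw edge",round(-np.degrees(np.arctan(me)),2),"line",round(-np.degrees(np.arctan(ml)),2),len(E),len(L))
E
python3 line.py 7;python3 line.py 6
```

```text
scene line-edge mm -0.01 yaw edge 8.96 line 8.48 38 49
side line-edge mm -1.16 yaw edge 8.63 line 8.69 45 49
scene line-edge mm -14.35 yaw edge 8.96 line 8.6 38 49
side line-edge mm -15.4 yaw edge 8.63 line 8.75 45 49
```

servo_tool([
  [[90,4,-3,0,0,0,0],[90,8,-6,0,0,0,0],[90,12,-9,0,0,0,0],[90,14.5,-11,0,0,0,0],[90,15,-12,0,0,0,0],[90,15,-12.5,0,0,0,0],[90,15,-12.7,0,0,0,0],[90,15,-12.8,0,0,0,0]],
])

```text
time: 11.35
tool_pos: [519.1, 345.5, 14.0]
tcp_rot: [101.7, 89.7, -159.8]
ft_force: [-6.0, -1.3, 8.7]
finger_gap: 55.3
```

servo_tool([
  [[90,0,-0.1,0,0,0,0],[90,0,-0.2,0,0,0,0],[90,0,-0.25,0,0,0,0],[90,0,-0.3,0,0,0,0],[90,0,-0.3,0,0,0,0],[90,0,-0.3,0,0,0,0]],
])

```text
time: 11.95
tool_pos: [521.9, 346.0, 14.0]
tcp_rot: [101.9, 89.8, -159.6]
ft_force: [-4.7, -0.7, 6.6]
finger_gap: 54.9
```

servo_tool([
  [[90,0,1,0,0,0,0],[90,-2,3,0,0,0,0],[90,-5,7,0,0,0,0],[90,-9,11,0,0,0,0],[90,-13,13,0,0,0,0],[90,-15,13,0,0,0,0],[90,-15,13,0,0,0,0],[90,-15,13,0,0,0,0]],
])

```text
time: 12.75
tool_pos: [394.6, 327.1, 164.8]
tcp_rot: [121.4, 90.0, -140.1]
ft_force: [0.3, 0.0, -0.6]
finger_gap: 55.2
```

```bash
python3 m.py 8; python3 line.py 8
```

```text
12.75 [394.6 327.1 164.8]
scene board [582.68 356.     8.77] {0: (49, 0.26), 1: (50, 0.1), 2: (50, 0.19), 3: (49, 0.11)} rel (np.float64(-1.67), np.float64(-11.4), np.float64(0.21))
side board [582.99 355.04   8.59] {0: (50, 0.59), 1: (50, 0.7), 2: (50, 0.42), 3: (50, 0.43)} rel (np.float64(-0.92), np.float64(-11.6), np.float64(0.09))
scene line-edge mm -0.02 yaw edge 8.96 line 8.48 38 49
side line-edge mm -1.15 yaw edge 8.63 line 8.7 45 49
```

View pics/scene8.png

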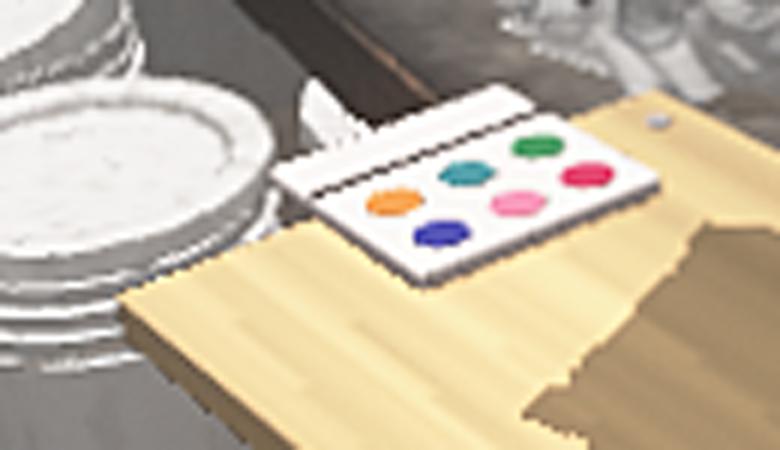

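View pics/side8.png

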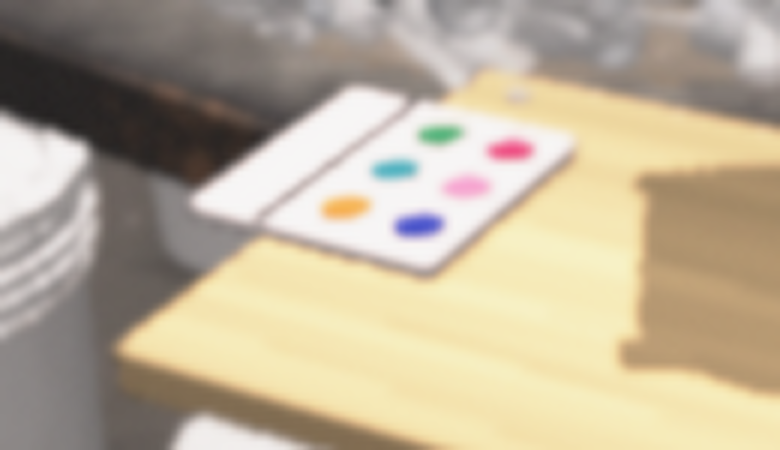

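```bash
python3 - <<'E'
from h import *
cmd([522.7+.99,346.5+.15,16],8.55)
E
```

```text
t 12.85 tcp [394.1 326.5 163.4] gap 55.31720299911382 F [ 0.72  0.17 -0.51] 
R [[-0.003, -0.989, -0.148], [-0.002, -0.148, 0.989], [-1.0, 0.003, -0.002]] 
shift cm [ 14.69 -13.17   0.1 ] turn [-0.05 -0.09 -0.19]
```

servo_tool([
  [[90,4,-3,0,0,0,0],[90,8,-6,0,0,0,0],[90,12,-9,0,0,0,0],[90,14.2,-11,0,0,0,0],[90,14.6,-12,0,0,0,0],[90,14.6,-12.4,0,0,0,0],[90,14.6,-12.6,0,0,0,0],[90,14.6,-12.6,0,0,0,0]],
])

```text
time: 13.65
tool_pos: [519.4, 345.8, 19.5]
tcp_rot: [110.2, 90.0, -151.3]
ft_force: [-1.4, -0.5, 0.7]
finger_gap: 55.4
```

servo_tool([
  [[90,0,0,0,0,0,0],[90,0,0,0,0,0,0],[90,0,0,0,0,0,0]],
])

```text
time: 13.95
tool_pos: [519.5, 346.1, 20.2]
tcp_rot: [-70.6, 90.0, 27.9]
ft_force: [-0.5, -0.5, -0.8]
finger_gap: 55.0
```

```bash
python3 - <<'E'
from h import *
cmd([522.7+.99,346.5+.15,16],8.55)
E
```

```text
t 13.95 tcp [519.5 346.1  20.2] gap 54.991113430519945 F [-0.46 -0.48 -0.85] 
R [[0.0, -0.989, -0.148], [0.0, -0.148, 0.989], [-1.0, -0.0, 0.0]] 
shift cm [ 0.42 -0.42 -0.01] turn [-0.01  0.01  0.03]
```

servo_tool([
  [[90,0.2,0,0,0,0,0],[90,0.35,0,0,0,0,0],[90,0.35,-0.1,0,0,0,0],[90,0.35,-0.2,0,0,0,0],[90,0.35,-0.3,0,0,0,0],[90,0.35,-0.36,0,0,0,0],[90,0.35,-0.42,0,0,0,0],[90,0.35,-0.42,0,0,0,0]],
])

```text
time: 14.75
tool_pos: [523.8, 346.6, 16.3]
tcp_rot: [100.3, 90.0, -161.2]
ft_force: [-0.9, 0.5, 1.2]
finger_gap: 54.9
```

servo_tool([
  [[90,0,0,0,0,0,0],[90,0,0,0,0,0,0]],
])

```text
time: 14.95
tool_pos: [523.8, 346.6, 16.3]
tcp_rot: [-169.5, 90.0, -71.0]
ft_force: [0.1, 0.6, 0.3]
finger_gap: 55.4
```

servo_tool([
  [[90,0,1,0,0,0,0],[90,-2,3,0,0,0,0],[90,-5,7,0,0,0,0],[90,-9,11,0,0,0,0],[90,-13,13,0,0,0,0],[90,-15,13,0,0,0,0],[90,-15,13,0,0,0,0],[90,-15,13,0,0,0,0]],
])

```text
time: 15.75
tool_pos: [395.2, 327.5, 166.7]
tcp_rot: [-66.3, 89.9, 32.3]
ft_force: [0.3, -0.3, -0.1]
finger_gap: 55.4
```

```bash
python3 m.py 9; python3 line.py 9
```

```text
15.75 [395.2 327.5 166.7]
scene board [583.39 356.18   8.9 ] {0: (49, 0.27), 1: (50, 0.07), 2: (50, 0.19), 3: (50, 0.09)} rel (np.float64(-0.94), np.float64(-11.3), np.float64(0.35))
side board [583.73 355.24   8.54] {0: (50, 0.61), 1: (49, 0.71), 2: (50, 0.43), 3: (50, 0.42)} rel (np.float64(-0.15), np.float64(-11.6), np.float64(0.05))
scene line-edge mm 0.79 yaw edge 8.96 line 8.7 38 50
side line-edge mm -0.33 yaw edge 8.63 line 8.77 45 49
```

View pics/side9.png

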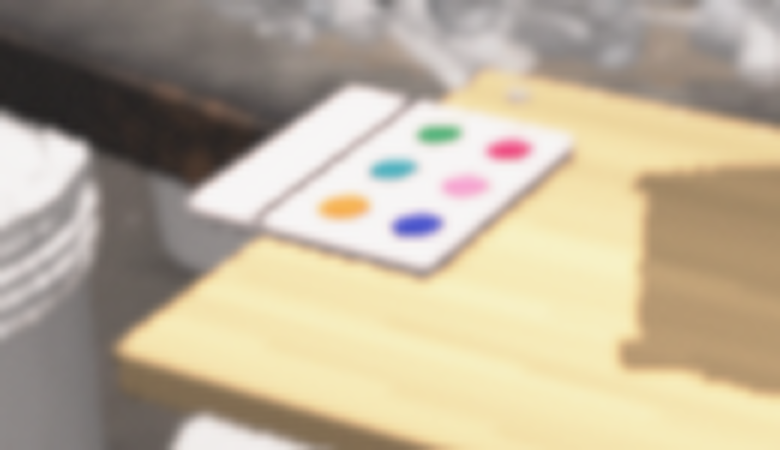

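Estimates now straddle zero (−0.94, −0.15, +0.79, −0.33 mm). The skew is about 0.2°, and the arm is clear of the board. Handing in.

```bash
python3 - <<'E'
from bench import r
print(r.hand_in(), r.sense()["time"])
E
```

```text
the job is handed in; nothing more can be done
the job is handed in; nothing more can be done
```

The board is pushed into place and handed in. Its bare end hangs about 30 mm over the shelf's far edge, and the black line lies over that edge to within about 1 mm. I pushed it only with the two fingertips against its near end, turning it about 19° to square it up, then backed the arm clear.

**Line position:** the last camera checks put the line −0.94 and −0.15 mm from the edge by the board outline. By the line itself they gave +0.79 and −0.33 mm (scene and side camera; negative means short of the edge). The two methods disagree by up to 1.7 mm in the scene view, where the background behind the edge is cluttered.

**Squareness:** the line is within about 0.35° of square to the edge by every reading.

**Problems on the way:** one correction push stopped short, because the fingertips dragged lightly on the shelf with about 10 N, and the board did not move. I repeated it with the tool raised. The highest force reading was about 27 N, when I touched the shelf to find its height.

**Bystanders:** the arm stayed well away from the bottle and cup all through. I did not measure them again at the end. The last reading before hand-in was at 15.8 s of the 35 s allowed.

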